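# Walk the power supply round to face the planter rail

## Task

Turn the heavy grey power supply round, more or less on the spot, by pushing its corners alternately with the fingertips until its socket side squarely faces the wooden rail of the planting trough, so that the sensor leads will reach. Push only: never lift or tip it, do not let it wander off the middle of its steel plate, and leave it about centred there. Leave everything else on the table where it is.

Things in the scene. Friction and masses are not known exactly. Their poses are not given: they have to be found in the camera images.
- supply: Power supply: grey steel box, 120 (its x) by 160 (its y), 60 high, about 0.9 kg, standing loose on the steel plate; a fingertip push of 3 to 8 N slides it. Origin: middle of its underside, z up. Its +x side is the socket side; the other sides are plain. It starts turned 40 to 105 degrees anticlockwise (from above) from facing the rail. Too wide to grip.
- socket_face (a point): Middle of the supply's socket side (60 along x from the supply's origin, 30 above its underside), axes as the supply's. A black panel with two black round sockets, 16 across, standing out 14, 22 either side of this point; the outer 45 at each end of the side is flat and free.
- plate: Fixed steel sheet flat on the table, 200 (its x) by 240 (its y), 3 thick, under the supply. Origin: middle of its underside. Its x axis points squarely at the wooden rail, y runs along the rail.
- planter: Fixed wooden trough with a low pale rail (the fence) parallel to it along its front (robot side). Origin: middle of the rail's front, at table height; x points squarely away from the plate into the trough. Rail 860 long, 22 thick, 45 high, 180-200 from the plate's middle; the trough begins 65 behind the rail's front, 165 high, grass to 220. The supply faces it when both x axes point alike.
- jar: Bystander, loose, to be left where it stands. Small glass jar with a white lid, 48 across, 65 high. Origin: middle of its underside.
- screwdriver: Bystander, loose, to be left where it lies. Screwdriver lying flat on the table beside the steel plate.
- tub: Bystander, loose, to be left where it stands. Clear plastic tub, open on top, 110 x 150, 50 high. Origin: middle of its underside.
- pot: Bystander, loose, to be left where it stands. Small empty terracotta pot, 64 across, 58 high. Origin: middle of its underside.
- module: Bystander, loose, to be left where it stands. Blue plastic sensor module, 45 x 75, 47 high. Origin: middle of its underside.
- adaptor: Bystander, loose, to be left where it stands. Grey plug adaptor, 50 x 40, 30 high, with a short round white stub on one end. Origin: middle of its underside.
Not all that is in view belongs to the job. Leave any orange look-alike of the supply alone.

How it is judged:
By the outcome, as a careful person would: the job done as asked, in the order asked, and still so for the second after the job is handed in, with the robot touching nothing.
It also fails if it takes over 64 s, if anything falls off the work surface, if the arm or the gripper's body presses on something with over 40 N, if the wrist force passes 120 N, or if a joint passes its speed limit or range.

## Robot

A 6-joint arm with a two-finger parallel gripper is mounted at the origin on the work surface. World frame = base frame: x ahead of the robot, y to its left, z up, the work surface at z = 0. Lengths are in m, angles in degrees, forces in N, time in s.
With the tool pointing down it reaches from about 0.35 to 0.775 m from the base axis. Payload 5.5 kg.
Tool frame: the origin (TCP) lies between the finger pads; the fingertips stand ctrl.finger_overhang ahead of it and the grasp point (between the pads) lies 8 mm behind it (ctrl.finger_overhang is the distance from the TCP to the fingertips, in m); z points along the fingers, x is the direction in which the jaws open and shut, and the axes are right-handed (so a half turn about z gives the same grasp; the last joint's range is limited). The gripper opens to 85 mm and grips with 20 to 120 N. Pads are 22 mm wide; open, the fingers measure 114 mm over their backs; the gripper's body (76 mm by 85 mm) begins 54 mm behind the grasp point. The pads swing forward as they close: fully open they stand 13 mm farther back than shut.
Start: joints at [-77.613, 17.945, 2.641, 74.691, 0, 82.002], TCP at [0.2, -0.539, 0.207] pointing down, gripper open.
Joint ranges: [-158.12, 158.12], [-49.38, 96.58], [-58.88, 72.47], [-126.05, 133.96], [-84.25, 85.87], [-180, 180]. Speed limits (degrees/s): [147.25, 147.25, 180, 180, 180, 180].

## Interface

Orientations are given as a 3x3 rotation matrix whose columns are the frame's x, y, z axes.
In Python, from cell import ctrl gives the robot as it stands.
- The arm moves only by the tool apply_moves, never from a script. Its argument "increments" is a list of rows, each an object of numbers: "hand": the opening in per cent of the stroke, from 0 (shut) to 100 (fully open); "dx", "dy", "dz": the shift along the tool's x, y, z in mm; "yaw": the turn about the tool's z in degrees. In form: [{"hand": .., "dx": .., "dy": .., "dz": .., "yaw": ..}, ...]. A call has 1 to 10 rows; each row is the pose to reach, as a shift and turn from the pose commanded when the call began, along the tool's axes at that moment; what a row does not reach only later rows make up. A row lasts 1/10 s, in which the tool goes at most 50 mm and 8.59 degrees, less where a joint would pass 70% of its speed; a pose out of reach is approached as far as the arm can. A call with a gripper value outside its range is refused whole. The fingers move at their own pace and stop on an object; the grip force is fixed at half the most. Time passes only in rows, so rows that repeat a pose let the fingers close. It gives the time, the measured TCP pose, the force and the opening at its end, in the units of the state.
- ctrl.get_state(): the state, without advancing time (a new reading comes with each control period).
- ctrl.camera(name): name is "side" or "top"; returns a dict with "color" (384x512x3 uint8, red, green, blue), "fx", "fy", "cx", "cy" (pixels), "origin" and "attitude" of the camera in the world. Camera axes: x right, y up, looking along -z (the intrinsics and any distortion apply to the point x, -y, -z); pixel columns grow to the right and rows downward; lengths in m; the calibration is good to about 2 mm. A picture is of the moment at which its call begins. There is no depth.
- ctrl.sign_off(): hands the job in, once; it reports no verdict.
Trained networks look in a picture, given as the dict that the camera call returned (one of the last four; its "shot" number tells which), for a name from the list of things; names that differ only in an ending like _2 or _b are one class to them, and where a whole thing is asked for, a point or a joint stands for the part that bears it (a point fixed in the world has none). Each returns a list of dicts, best first, with "conf" (0 to 1); they miss things now and then, are a little off and sometimes report something else, mostly with a low value. They report only what shows in the picture. A call takes as long as a camera call. They do not tell look-alikes from the thing itself.
- ctrl.search_frame(picture, query): "position" ([column, row] in pixels, amid what is visible of it).
- ctrl.trace(picture, query): "mask" (384x512 bool, what is visible of it) and "position" ([column, row] in pixels, amid what is visible of it).
The state is a dict: "t": time; "q": joint angles; "dq": joint speeds; "joint_efforts": joint torques, N m; "position": TCP position; "ee_rot": TCP orientation; "force": force on the tool from outside, world axes, zero at the start; "moment": the same for the moment, N m; "finger_gap": finger opening in m.
Only numpy, scipy, OpenCV 4.12 (cv2) and the standard library are available. Lean on these libraries where they do the work, as an engineer would, in place of code of your own. Each camera call takes 0.05 s, during which the arm holds its last target.

## Working session

There is one attempt and no reset: what is moved stays moved. The work goes in short steps, Python scripts to look and compute and a tool call to move; the robot and the scene stay as the last step left them, time stands still between calls to the robot, and variables do not carry over. Pictures are saved under pics/ and viewed, and the job is handed in when it is done.

Besides the shell and the picture viewer there is one more tool, called after ">>>" by a JSON object that holds its "api" and its "payload". apply_moves: Moves the arm, as the interface text tells. Its arguments: {"type":"object","properties":{"increments":{"type":"array"}},"required":["increments"]}

```bash
mkdir -p pics; ls
python3 - <<'E'
from cell import ctrl
import cv2,numpy as np,pickle
s=ctrl.get_state();print(s['t'],s['position'],s['ee_rot'],s['force'],s['finger_gap'],ctrl.finger_overhang)
for n in('side','top'):
    p=ctrl.camera(n);cv2.imwrite(f'pics/{n}0.png',cv2.cvtColor(cv2.resize(p['color'],None,fx=1.5,fy=1.5),cv2.COLOR_RGB2BGR))
    print(n,{k:v for k,v in p.items() if k!='color'})
    pickle.dump(p,open(f'{n}0.pkl','wb'))
    for q in('supply','socket_face','plate','planter','jar','screwdriver','tub','pot','module','adaptor'):
        print(q,[(np.round(d['position']),round(d['conf'],2)) for d in ctrl.search_frame(p,q)])
E
```

```text
pics
0.0 [ 0.20017449 -0.53843343  0.20576766] [[ 3.48320399e-01 -9.37375461e-01 -3.81057242e-04]
 [-9.37373676e-01 -3.48320489e-01  1.85170561e-03]
 [-1.86847344e-03 -2.87793809e-04 -9.99998213e-01]] [ 0.01760531  0.17174271 -0.21026706] 0.08526947102022014 0.011
side {'fx': 393.251179634564, 'fy': 393.251179634564, 'cx': 255.19026386616787, 'cy': 189.56806484146023, 'origin': array([-0.15562489,  0.7506723 ,  0.69863115]), 'attitude': array([[-0.79926041,  0.31770414, -0.51014397],
       [-0.6008048 , -0.44317076,  0.6653069 ],
       [-0.01471013,  0.83825041,  0.54508702]]), 'shot': 1}
supply [(array([199., 213.]), 0.96), (array([283., 148.]), 0.91), (array([264., 312.]), 0.72)]
socket_face [(array([282., 146.]), 0.86), (array([267., 311.]), 0.82), (array([197., 216.]), 0.63)]
plate [(array([176., 234.]), 0.95), (array([196., 214.]), 0.56)]
planter [(array([112., 169.]), 0.64)]
jar [(array([194., 276.]), 0.67)]
screwdriver [(array([241., 188.]), 0.52)]
tub [(array([121., 278.]), 0.72)]
pot [(array([287., 181.]), 0.75)]
module [(array([215., 172.]), 0.52)]
adaptor [(array([116., 
[... 306 characters left out ...]
,  0.09254429,  0.99570753]]), 'shot': 2}
supply [(array([118., 308.]), 0.95), (array([187., 169.]), 0.94), (array([378., 170.]), 0.91), (array([344., 315.]), 0.72)]
socket_face [(array([118., 311.]), 0.78), (array([376., 168.]), 0.67), (array([344., 311.]), 0.67), (array([271., 130.]), 0.65), (array([188., 172.]), 0.55)]
plate [(array([214., 172.]), 0.92)]
planter [(array([219.,  46.]), 0.93)]
jar [(array([114., 235.]), 0.58)]
screwdriver [(array([268., 175.]), 0.78), (array([214., 173.]), 0.3), (array([218.,  47.]), 0.2)]
tub [(array([ 85., 176.]), 0.78)]
pot [(array([304., 219.]), 0.75), (array([115., 233.]), 0.55)]
module [(array([274., 129.]), 0.6)]
adaptor [(array([116., 130.]), 0.59)]
```

View pics/side0.png

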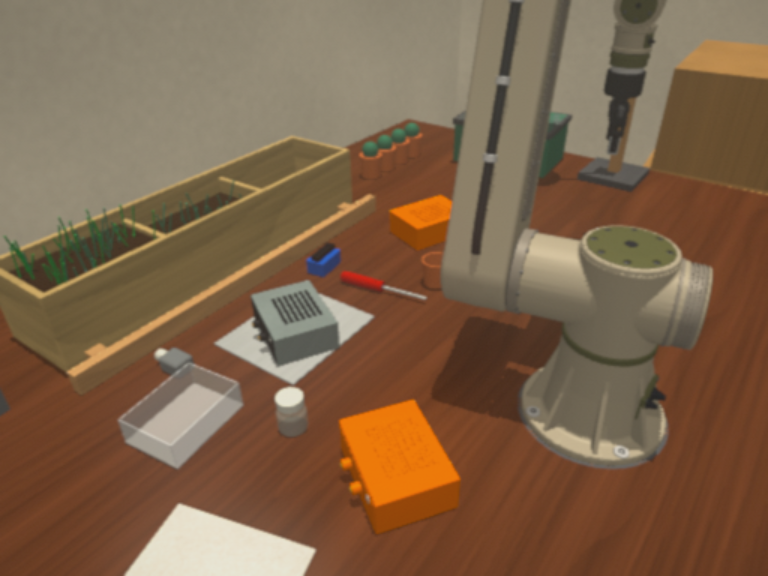

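View pics/top0.png

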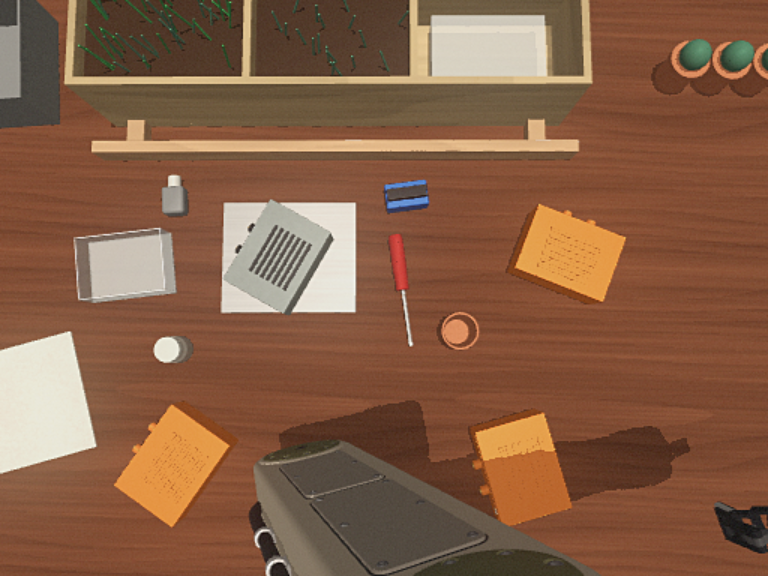

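```bash
cat > h.py <<'E'
from cell import ctrl
import cv2,numpy as np,pickle
from scipy.optimize import minimize
def proj(p,X):
    X=np.atleast_2d(X);c=(X-p['origin'])@p['attitude']
    return np.c_[p['cx']+p['fx']*c[:,0]/-c[:,2],p['cy']-p['fy']*c[:,1]/-c[:,2]]
def ray(p,uv,z):
    d=p['attitude']@np.array([(uv[0]-p['cx'])/p['fx'],-(uv[1]-p['cy'])/p['fy'],-1.])
    return p['origin']+d*(z-p['origin'][2])/d[2]
def box(x,y,a,lx,ly,z0,z1):
    c,s=np.cos(np.radians(a)),np.sin(np.radians(a))
    P=np.array([[i*lx/2,j*ly/2,k] for i in(-1,1) for j in(-1,1) for k in(z0,z1)])
    P[:,:2]=P[:,:2]@np.array([[c,s],[-s,c]])+[x,y];return P
S=4
def render(p,P):
    m=np.zeros((384*S,512*S),np.uint8)
    h=cv2.convexHull(((proj(p,P)+.5)*S).astype(np.int32));cv2.fillConvexPoly(m,h,1)
    return cv2.resize(m.astype(np.float32),(512,384),interpolation=cv2.INTER_AREA)
def fit(pm,x0,lx,ly,z0,z1,sock=False):
    def f(v):
        e=0
        for p,m in pm:
            r=render(p,box(*v,lx,ly,z0,z1))
            if sock:
                for s in(-22,22):
                    c,si=np.cos(np.radians(v[2])),np.sin(np.radians(v[2]))
                    a=np.array([[c,-si],[si,c]])@np.array([.067,s/1000])
                    r=np.maximum(r,render(p,box(v[0]+a[0],v[1]+a[1],v[2],.014,.016,.025,.041)))
            e+=np.abs(r-m).sum()/m.sum()
        return e
    best=minimize(f,x0,method='Nelder-Mead',options=dict(initial_simplex=np.array([x0,np.add(x0,[.01,0,0]),np.add(x0,[0,.01,0]),np.add(x0,[0,0,6])]),xatol=1e-4,fatol=1e-5))
    return best.x,best.fun
def tr(p,q,near):
    d=[d for d in ctrl.trace(p,q) if np.hypot(*(np.array(d['position'])-near))<25]
    return d[0]['mask'].astype(np.float32) if d else None
def supply(x0,cams=('top','side'),save=None):
    pm=[]
    for n in cams:
        p=ctrl.camera(n);m=tr(p,'supply',proj(p,[x0[0],x0[1],.04])[0])
        if save:cv2.imwrite(f'pics/{n}{save}.png',cv2.cvtColor(cv2.resize(p['color'],None,fx=1.5,fy=1.5),cv2.COLOR_RGB2BGR))
        if m is None: print('miss',n);continue
        r=fit([(p,m)],x0,.12,.16,.003,.063,True);print(n,np.round(r[0],4),round(r[1],3));pm.append((p,m))
    r=fit(pm,x0,.12,.16,.003,.063,True);print('both',np.round(r[0],4),round(r[1],3));return r[0]
E
python3 - <<'E'
from h import *
p=ctrl.camera('top')
for uv in[(222,203),(355,203),(355,312),(221,312)]: print(ray(p,np.array(uv)/1.5,.003))
g=ray(p,(187,169),.06);print('g',g)
ms=tr(p,'supply',(187,169));mp=tr(p,'plate',(200,172))
x,e=fit([(p,np.maximum(ms*0,mp))],[.44,.03,0.],.2,.24,.003,.003);print('plate',x,e)
for uv in[(92,158),(578,158),(92,141),(578,141)]: print('rail',ray(p,np.array(uv)/1.5,.0 if uv[1]==158 else .045))
supply([g[0],g[1],55.])
for q in('jar','screwdriver','tub','pot','module','adaptor'):
    t=[d for d in ctrl.trace(p,q)][0];ys,xs=np.nonzero(t['mask']);
    print(q,[np.round(ray(p,(u,v),.03)[:2],3) for u,v in((xs.min(),ys.max()),(xs.max(),ys.min()))])
print(ctrl.get_state()['t'])
E
```

```text
[0.63412905 0.2510973  0.003     ]
[0.64122185 0.00876917 0.003     ]
[0.44229071 0.0019644  0.003     ]
[0.43534672 0.24161067 0.003     ]
g [0.53487992 0.12882525 0.06      ]
plate [  0.5431277    0.11211372 -75.94788767] 1.4157416820526123
rail [0.7123624  0.49610459 0.        ]
rail [ 0.7386812  -0.39928152  0.        ]
rail [0.72805989 0.47326821 0.045     ]
rail [ 0.75328657 -0.38357862  0.045     ]
top [ 0.5318  0.136  62.6007] 0.033
side [ 0.5299  0.1351 62.4943] 0.055
both [ 0.5311  0.1357 62.0174] 0.092
jar [array([0.345, 0.343]), array([0.391, 0.281])]
screwdriver [array([ 0.385, -0.06 ]), array([ 0.581, -0.094])]
tub [array([0.445, 0.491]), array([0.58 , 0.322])]
pot [array([ 0.383, -0.15 ]), array([ 0.444, -0.212])]
module [array([ 0.62 , -0.045]), array([ 0.682, -0.123])]
adaptor [array([0.603, 0.348]), array([0.675, 0.31 ])]
1.75
```

```bash
cat >> h.py <<'E'
PC=np.array([.5382,.1259]);PA=1.7
def R2(a):
    a=np.radians(a);return np.array([[np.cos(a),-np.sin(a)],[np.sin(a),np.cos(a)]])
def tcp_at(pose,side,off,gap,phi):
    """side +1: +x face at y=-off; -1: -x face at y=+off; phi tool x heading"""
    c=np.array(pose[:2]);R=R2(pose[2]);n=R@[side,0]
    d=np.radians(pose[2]-phi);h=.0145*abs(np.cos(d))+.011*abs(np.sin(d))
    # contacting tool corner at off -> shift so that TCP itself sits at off
    return c+R@[side*.06,-side*off]+n*(h+gap)
def inc(st,xy,z=None,phi=None):
    E=st['ee_rot'];D=np.r_[xy,st['position'][2] if z is None else z]-st['position']
    l=E.T@D*1000;cur=np.degrees(np.arctan2(E[1,0],E[0,0]))
    return np.round(l,1),None if phi is None else round(cur-phi,1)
def plan(pose,side,dth,n=10,off=.062,c2=.0030,phi=PA):
    """CW by dth; print approach and waypoints"""
    st=ctrl.get_state();print('t',st['t'],'tcp',np.round(st['position'],4),'F',np.round(st['force'],1))
    a=tcp_at(pose,side,off,.012,phi);print('standoff',np.round(a,3),inc(st,a,None,phi))
    p=np.array(pose,float);w=np.array(dth)/n;o=[]
    for i in range(n):
        nrm=R2(p[2])@[-side,0];p[:2]+=nrm*c2/off*np.radians(w);p[2]-=w
        o.append(tcp_at(p,side,off,0,phi))
    E=st['ee_rot'];f=R2(phi)
    for x in o: q=f.T@(x-a)*1000;print('  dx %.0f dy %.0f'%(q[0],-q[1]))
    print('end',np.round(p,4), 'standoff rel to centre',np.round(a-PC,3))
E
python3 -c "
from h import *
plan([.531,.1358,62.4],1,25)"
```

```text
t 1.75 tcp [ 0.2003 -0.539   0.2067] F [-0.2  0.2  0.4]
standoff [0.627 0.186] (array([-5.307e+02, -6.525e+02, -1.000e-01]), np.float64(-71.3))
  dx -5 dy 16
  dx -5 dy 22
  dx -5 dy 27
  dx -5 dy 33
  dx -5 dy 39
  dx -6 dy 45
  dx -7 dy 51
  dx -8 dy 56
  dx -10 dy 62
  dx -11 dy 68
end [ 0.5179  0.1195 37.4   ] standoff rel to centre [0.089 0.06 ]
```

>>> {"api": "apply_moves", "payload": {"increments": [{"hand": 0, "dx": -53, "dy": -65, "dz": 0, "yaw": -7}, {"hand": 0, "dx": -106, "dy": -130, "dz": 0, "yaw": -14}, {"hand": 0, "dx": -159, "dy": -195, "dz": 0, "yaw": -21}, {"hand": 0, "dx": -212, "dy": -260, "dz": 0, "yaw": -28}, {"hand": 0, "dx": -265, "dy": -325, "dz": 0, "yaw": -35}, {"hand": 0, "dx": -318, "dy": -390, "dz": 0, "yaw": -43}, {"hand": 0, "dx": -371, "dy": -455, "dz": 0, "yaw": -50}, {"hand": 0, "dx": -424, "dy": -520, "dz": 0, "yaw": -57}, {"hand": 0, "dx": -477, "dy": -585, "dz": 0, "yaw": -64}, {"hand": 0, "dx": -530, "dy": -652, "dz": 0, "yaw": -71}]}}

```text
t: 2.75
position: [0.4544, -0.1061, 0.2071]
ee_rot: [[1.0, 0.029, 0.001], [0.029, -1.0, -0.001], [0.001, 0.001, -1.0]]
force: [1.2, -0.3, 0.7]
finger_gap: 0.0002
```

>>> {"api": "apply_moves", "payload": {"increments": [{"hand": 0, "dx": 181, "dy": -287, "dz": 0, "yaw": 0}, {"hand": 0, "dx": 181, "dy": -287, "dz": 0, "yaw": 0}, {"hand": 0, "dx": 181, "dy": -287, "dz": 0, "yaw": 0}, {"hand": 0, "dx": 181, "dy": -287, "dz": 0, "yaw": 0}, {"hand": 0, "dx": 181, "dy": -287, "dz": 0, "yaw": 0}, {"hand": 0, "dx": 181, "dy": -287, "dz": 0, "yaw": 0}, {"hand": 0, "dx": 181, "dy": -287, "dz": 0, "yaw": 0}, {"hand": 0, "dx": 181, "dy": -287, "dz": 0, "yaw": 0}, {"hand": 0, "dx": 181, "dy": -287, "dz": 0, "yaw": 0}]}}

```text
t: 3.65
position: [0.6274, 0.184, 0.2057]
ee_rot: [[1.0, 0.026, -0.001], [0.026, -1.0, -0.001], [-0.001, 0.001, -1.0]]
force: [-0.8, -0.4, 0.1]
finger_gap: 0.0001
```

```bash
python3 -c "
from h import *
plan([.531,.1358,62.4],1,25)"
```

```text
t 3.65 tcp [0.6274 0.184  0.2057] F [-0.8 -0.4  0.1]
standoff [0.627 0.186] (array([-0.3, -1.6, -0. ]), np.float64(-0.2))
  dx -5 dy 16
  dx -5 dy 22
  dx -5 dy 27
  dx -5 dy 33
  dx -5 dy 39
  dx -6 dy 45
  dx -7 dy 51
  dx -8 dy 56
  dx -10 dy 62
  dx -11 dy 68
end [ 0.5179  0.1195 37.4   ] standoff rel to centre [0.089 0.06 ]
```

>>> {"api": "apply_moves", "payload": {"increments": [{"hand": 0, "dx": 0, "dy": -3, "dz": 45, "yaw": 0}, {"hand": 0, "dx": 0, "dy": -3, "dz": 90, "yaw": 0}, {"hand": 0, "dx": 0, "dy": -3, "dz": 130, "yaw": 0}, {"hand": 0, "dx": 0, "dy": -3, "dz": 155, "yaw": 0}, {"hand": 0, "dx": 0, "dy": -3, "dz": 168, "yaw": 0}, {"hand": 0, "dx": 0, "dy": -3, "dz": 168, "yaw": 0}]}}

```text
t: 4.25
position: [0.6259, 0.1848, 0.0373]
ee_rot: [[1.0, 0.023, -0.003], [0.023, -1.0, -0.001], [-0.003, 0.001, -1.0]]
force: [0.3, -0.9, -0.1]
finger_gap: 0.0
```

>>> {"api": "apply_moves", "payload": {"increments": [{"hand": 0, "dx": -2, "dy": 8, "dz": 0, "yaw": 0}, {"hand": 0, "dx": -4, "dy": 15, "dz": 0, "yaw": 0}, {"hand": 0, "dx": -5, "dy": 21, "dz": 0, "yaw": 0}, {"hand": 0, "dx": -5, "dy": 27, "dz": 0, "yaw": 0}, {"hand": 0, "dx": -5, "dy": 32, "dz": 0, "yaw": 0}, {"hand": 0, "dx": -5, "dy": 37, "dz": 0, "yaw": 0}, {"hand": 0, "dx": -6, "dy": 42, "dz": 0, "yaw": 0}, {"hand": 0, "dx": -6, "dy": 46, "dz": 0, "yaw": 0}, {"hand": 0, "dx": -7, "dy": 50, "dz": 0, "yaw": 0}, {"hand": 0, "dx": -7, "dy": 50, "dz": 0, "yaw": 0}]}}

```text
t: 5.25
position: [0.6216, 0.1357, 0.0386]
ee_rot: [[1.0, 0.024, -0.0], [0.024, -1.0, -0.0], [-0.0, 0.0, -1.0]]
force: [-0.1, 0.0, -0.5]
finger_gap: 0.0002
```

```bash
python3 -c "
from h import *
s=ctrl.get_state();print(s['position'],s['force'])
supply([.522,.125,48.],save='1')"
```

```text
[0.62158079 0.13566378 0.03855002] [-0.12677919  0.02358236 -0.53656655]
top [ 0.5318  0.1351 62.4302] 0.132
side [ 0.5309  0.1356 62.2005] 0.053
both [ 0.5316  0.135  61.6219] 0.188
```

View pics/side1.png

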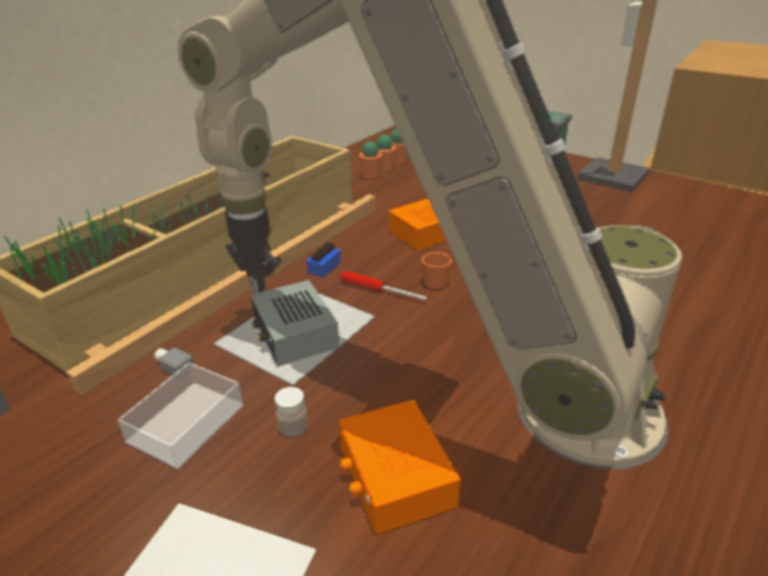

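View pics/top1.png

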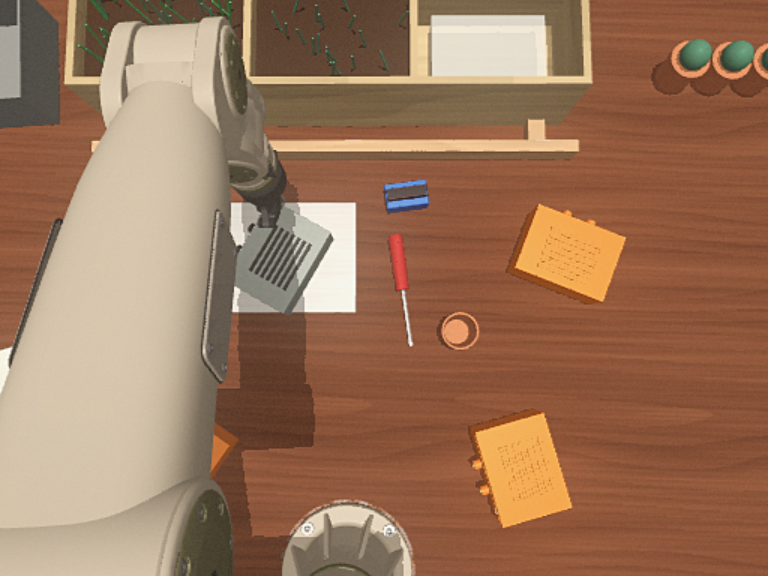

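```bash
python3 -c "
from h import *
st=ctrl.get_state();print(st['t'],st['position'],st['force'])
o=[]
for n in('side','top'):
    p=ctrl.camera(n);im=cv2.cvtColor(p['color'],cv2.COLOR_RGB2BGR)
    im=cv2.resize(im,None,fx=4,fy=4,interpolation=cv2.INTER_CUBIC)
    T=lambda X:((proj(p,X)+.5)*4).astype(int)
    P=T(box(.531,.1358,62.4,.12,.16,.003,.063))
    for a in range(8):
        for b in(1,2,4):
            if not a&b: cv2.line(im,tuple(map(int,P[a])),tuple(map(int,P[a|b])),(0,255,0),1)
    c=st['position'];
    for z,col in((-.011,(0,0,255)),(0,(255,0,255)),(.05,(255,255,0))):
        u=T(c+[0,0,z])[0];cv2.circle(im,tuple(map(int,u)),4,col,-1)
    u=T([.55,.13,.03])[0];y,x=max(u[1]-260,0),max(u[0]-200,0)
    o.append(im[y:y+420,x:x+390])
cv2.imwrite('pics/ov1.png',np.hstack(o))
"
```

```text
5.45 [0.62172837 0.13636213 0.03862107] [-0.12150064 -0.48104878  0.38633256]
```

View pics/ov1.png

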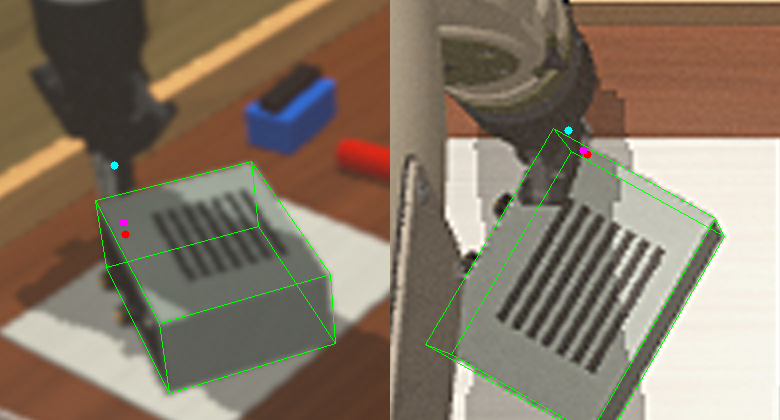

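```bash
python3 -c "
from h import *
o=[]
for n,c in(('side',(170,170)),('top',(183,140))):
    p=ctrl.camera(n);im=cv2.cvtColor(p['color'],cv2.COLOR_RGB2BGR)
    im=im[c[1]-40:c[1]+40,c[0]-28:c[0]+28]
    o.append(cv2.convertScaleAbs(cv2.resize(im,(390,557),interpolation=cv2.INTER_CUBIC),alpha=1.6))
cv2.imwrite('pics/z1.png',np.hstack(o))
"
```

```text
(no output)
```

View pics/z1.png

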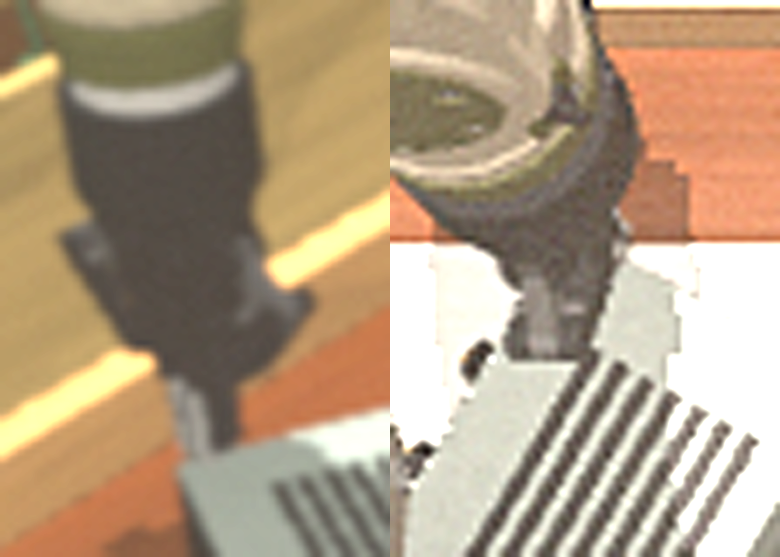

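```bash
python3 -c "
from h import *
a=pickle.load(open('top0.pkl','rb'));b=pickle.load(open('side0.pkl','rb'))
for z in(.03,.05,.065,.08,.1): print(z,ray(a,(178,151),z)[:2],ray(b,(170,195.5),z)[:2])
s=ctrl.get_state();
print(proj(a,s['position']),proj(b,s['position']),proj(a,s['position']+[0,0,.054]),proj(b,s['position']+[0,0,.054]),s['q'])
"
```

```text
0.03 [0.58726952 0.16087394] [0.66245781 0.11348126]
0.05 [0.58299623 0.15634338] [0.63798744 0.13254083]
0.065 [0.57979125 0.15294547] [0.61963466 0.14683551]
0.08 [0.57658628 0.14954755] [0.60128188 0.16113018]
0.1 [0.57231298 0.14501699] [0.5768115  0.18018975]
[[187.23273601 137.67694564]] [[173.32369422 201.04413671]] [[183.09098663 132.18006583]] [[170.92658879 185.66610606]] [ 5.15218667e+00  2.99386465e+01 -3.39054269e+00  5.66697185e+01
 -3.76324263e-03  9.37505274e+01]
```

```bash
python3 -c "
from h import *
a=pickle.load(open('top0.pkl','rb'))
p=ctrl.camera('top');o=[]
s=ctrl.get_state()
for q in(a,p):
    im=cv2.cvtColor(q['color'],cv2.COLOR_RGB2BGR)[110:210,145:225]
    im=cv2.resize(im,(400,500),interpolation=cv2.INTER_CUBIC)
    for z in np.arange(-.011,.12,.02):
        u=(proj(a,s['position']+[0,0,z])[0]-[145,110]+.5)*5;cv2.circle(im,(int(u[0]),int(u[1])),3,(0,0,255),-1)
    o.append(im)
cv2.imwrite('pics/z2.png',np.hstack(o))
"
```

```text
(no output)
```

View pics/z2.png

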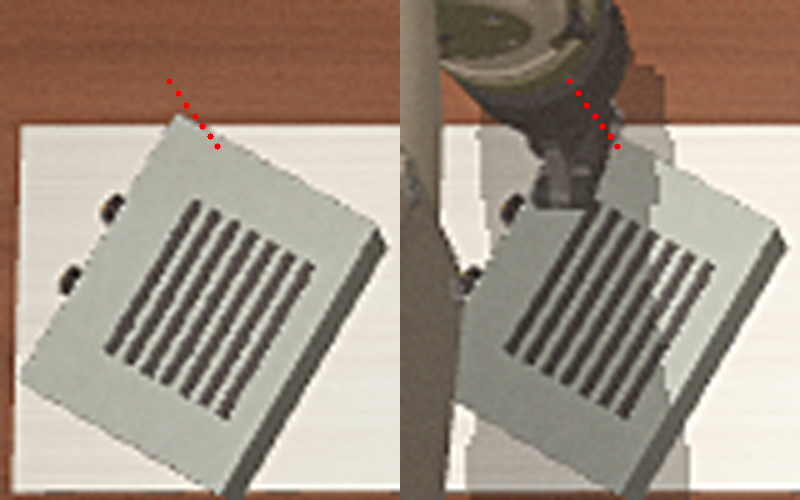

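>>> {"api": "apply_moves", "payload": {"increments": [{"hand": 0, "dx": 0, "dy": 0, "dz": -40, "yaw": 0}, {"hand": 0, "dx": 0, "dy": 0, "dz": -80, "yaw": 0}, {"hand": 0, "dx": 0, "dy": 0, "dz": -110, "yaw": 0}, {"hand": 0, "dx": 0, "dy": 0, "dz": -110, "yaw": 0}]}}

```text
t: 6.1
position: [0.625, 0.1366, 0.1544]
ee_rot: [[1.0, 0.024, 0.009], [0.024, -1.0, 0.001], [0.009, -0.001, -1.0]]
force: [0.7, 0.6, 0.5]
finger_gap: -0.0001
```

```bash
cat >> h.py <<'E'
def look(name,w=130,c=None):
    o=[];s=ctrl.get_state();print(s['t'],np.round(s['position'],4),np.round(s['force'],1))
    for n in('side','top'):
        p=ctrl.camera(n);im=cv2.cvtColor(p['color'],cv2.COLOR_RGB2BGR)
        im=cv2.resize(im,None,fx=3,fy=3,interpolation=cv2.INTER_CUBIC)
        for z in np.arange(-.011,.09,.02):
            u=(proj(p,s['position']+[0,0,z])[0]+.5)*3;cv2.circle(im,(int(u[0]),int(u[1])),2,(0,0,255),-1)
        u=((proj(p,[.54,.13,.05])[0])*3).astype(int);y,x=max(u[1]-300,0),max(u[0]-200,0)
        o.append(im[y:y+500,x:x+390])
    h=min(i.shape[0] for i in o);cv2.imwrite(f'pics/{name}.png',np.hstack([i[:h] for i in o]))
E
python3 -c "
from h import *
look('l2')"
```

```text
6.1 [0.625  0.1366 0.1544] [0.7 0.6 0.5]
```

View pics/l2.png

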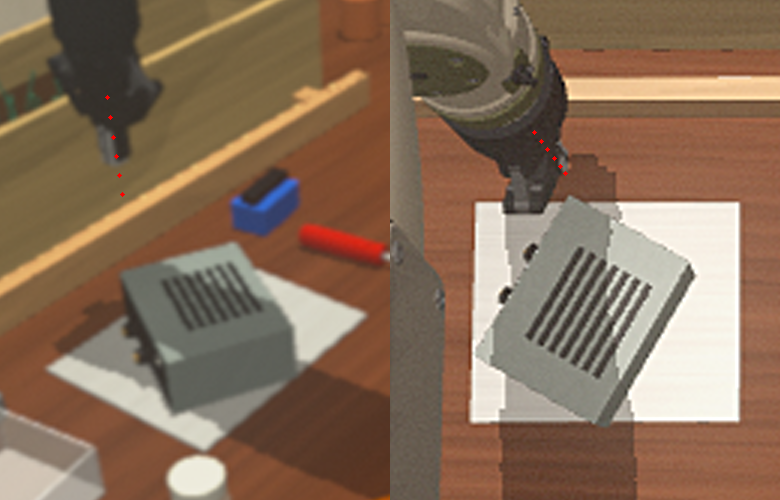

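```bash
python3 -c "
from h import *
a=pickle.load(open('top0.pkl','rb'));b=pickle.load(open('side0.pkl','rb'))
def off(p):
    u=((proj(p,[.54,.13,.05])[0])*3).astype(int);return np.array([max(u[0]-200,0),max(u[1]-300,0)])
ub=(np.array([113,162])+off(b))/3-.5; ua=(np.array([525-390,210])+off(a))/3-.5
print(ua,ub)
f=lambda p,u:p['attitude']@np.array([(u[0]-p['cx'])/p['fx'],-(u[1]-p['cy'])/p['fy'],-1.])
da,db=f(a,ua),f(b,ub)
A=np.c_[da,-db];s=np.linalg.lstsq(A,b['origin']-a['origin'],rcond=None)[0]
print(a['origin']+da*s[0],b['origin']+db*s[1])
"
```

```text
[165.16666667 137.16666667] [164.5 159.5]
[0.58244967 0.15361409 0.19336568] [0.59538195 0.1648821  0.19960086]
```

```bash
python3 -c "
from h import *
a=pickle.load(open('top0.pkl','rb'));b=pickle.load(open('side0.pkl','rb'))
o=[]
for p in(b,a):
    im=cv2.cvtColor(p['color'],cv2.COLOR_RGB2BGR)
    im=cv2.resize(im,None,fx=3,fy=3,interpolation=cv2.INTER_CUBIC)
    for X,col in(([.2,-.5384,.1948],(0,0,255)),([.2,-.5384,.2568],(0,255,255)),([0,0,0],(255,0,0)),([0,0,.1],(255,255,0)),([0,0,.2],(0,255,0))):
        u=(proj(p,X)[0]+.5)*3;print(u/3);cv2.circle(im,(int(u[0]),int(u[1])),4,col,-1)
    o.append(im)
cv2.imwrite('pics/b1.png',np.hstack([o[0][0:590,1000:1536],])) 
cv2.imwrite('pics/b2.png',o[0][350:950,900:1500]);cv2.imwrite('pics/b3.png',o[1][852:1152,700:1500])
"
```

```text
[404.66375356 111.66033348]
[408.31717685  93.62145986]
[393.74944362 273.46472993]
[401.42457327 242.06744884]
[410.08336978 206.64620118]
[485.55835944 325.64400445]
[505.56358386 333.95956342]
[232.13297977 379.65995158]
[229.12260135 397.2581187 ]
[225.30452164 419.57797208]
```

View pics/b1.png

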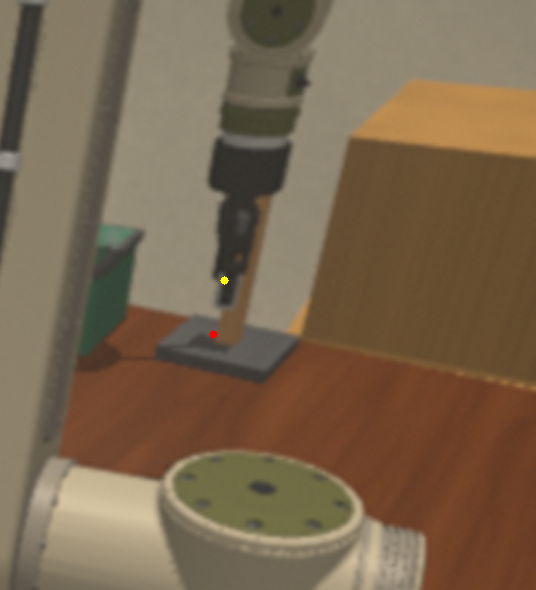

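View pics/b2.png

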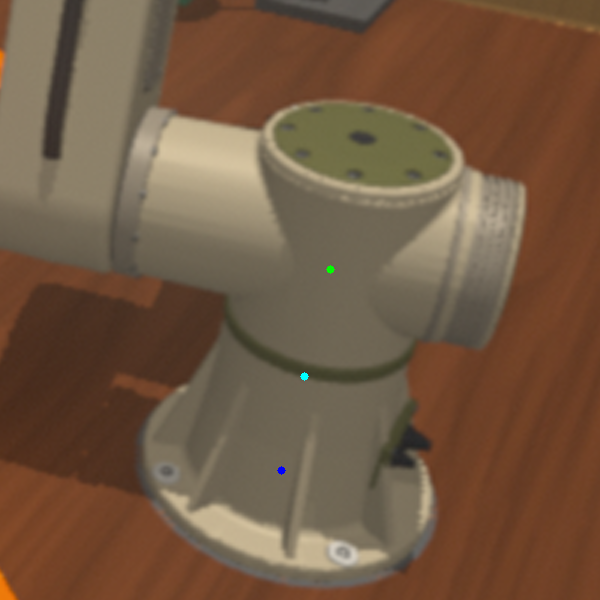

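View pics/b3.png

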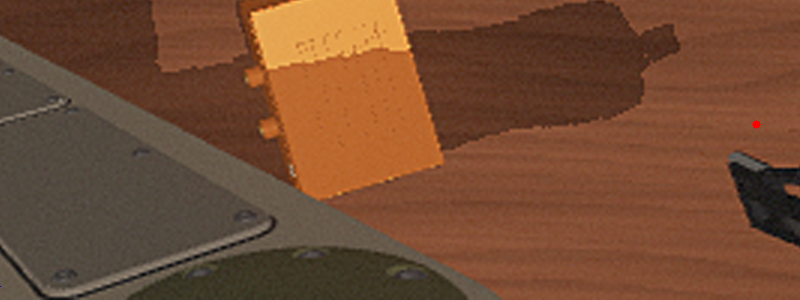

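```bash
python3 -c "
from h import *
s=ctrl.get_state();print(s['t'],s['position'],s['q'])
o=[]
for n,(u,v) in(('side',(163,145)),('top',(172,122))):
    p=ctrl.camera(n);im=cv2.cvtColor(p['color'],cv2.COLOR_RGB2BGR)[v-35:v+35,u-25:u+25]
    im=cv2.resize(im,(400,560),interpolation=cv2.INTER_LANCZOS4)
    o.append(cv2.convertScaleAbs(im,alpha=2.2))
cv2.imwrite('pics/z3.png',np.hstack(o))"
```

```text
6.2 [0.6223897  0.13632196 0.14960158] [ 5.14402870e+00  2.59150248e+01  6.36151924e+00  7.03222110e+01
 -5.35184289e-03  9.37500617e+01]
```

View pics/z3.png

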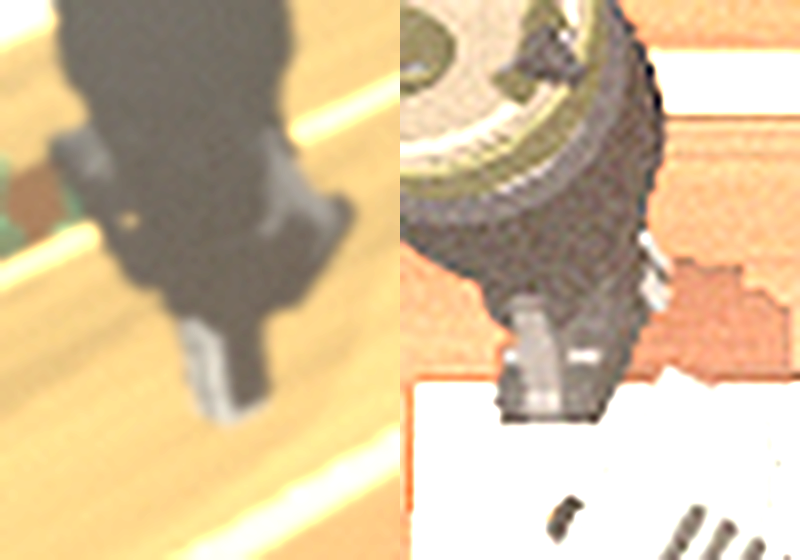

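```bash
cat >> h.py <<'E'
def tri(ua,ub):
    a=pickle.load(open('top0.pkl','rb'));b=pickle.load(open('side0.pkl','rb'))
    f=lambda p,u:p['attitude']@np.array([(u[0]-p['cx'])/p['fx'],-(u[1]-p['cy'])/p['fy'],-1.])
    da,db=f(a,ua),f(b,ub)
    s=np.linalg.lstsq(np.c_[da,-db],b['origin']-a['origin'],rcond=None)[0]
    return a['origin']+da*s[0],b['origin']+db*s[1]
E
python3 -c "
from h import *
a=pickle.load(open('top0.pkl','rb'));b=pickle.load(open('side0.pkl','rb'))
print(tri((179.5,123.5),(167.4,161.9)))
P=np.array([.6224,.1363,.1496])
for dz in(-.011,.02,.04,.06): print(dz,proj(a,P+[0,0,dz]),proj(b,P+[0,0,dz]))"
```

```text
(array([0.62202071, 0.12969424, 0.16635022]), array([0.62558143, 0.13271594, 0.16807365]))
-0.011 [[179.20116479 126.69248259]] [[168.64424564 171.86610474]]
0.02 [[176.3057035  122.83757644]] [[167.14357995 162.25196124]]
0.04 [[174.32060133 120.19468752]] [[166.15055932 155.89008933]]
0.06 [[172.23547361 117.41862841]] [[165.13734563 149.39884885]]
```

>>> {"api": "apply_moves", "payload": {"increments": [{"hand": 0, "dx": 5, "dy": -25, "dz": 0, "yaw": 0}, {"hand": 0, "dx": 5, "dy": -50, "dz": 0, "yaw": 0}, {"hand": 0, "dx": 5, "dy": -50, "dz": 40, "yaw": 0}, {"hand": 0, "dx": 5, "dy": -50, "dz": 80, "yaw": 0}, {"hand": 0, "dx": 5, "dy": -50, "dz": 110, "yaw": 0}, {"hand": 0, "dx": 5, "dy": -50, "dz": 125, "yaw": 0}, {"hand": 0, "dx": 5, "dy": -50, "dz": 131, "yaw": 0}, {"hand": 0, "dx": 5, "dy": -50, "dz": 131, "yaw": 0}, {"hand": 0, "dx": 5, "dy": -50, "dz": 131, "yaw": 0}]}}

```text
t: 7.2
position: [0.6259, 0.1863, 0.0181]
ee_rot: [[1.0, 0.024, 0.001], [0.024, -1.0, 0.0], [0.001, -0.0, -1.0]]
force: [1.3, 0.3, 1.2]
finger_gap: 0.0003
```

```bash
python3 -c "
from h import *
look('l3')"
```

```text
7.2 [0.6259 0.1863 0.0181] [1.3 0.3 1.2]
```

View pics/l3.png

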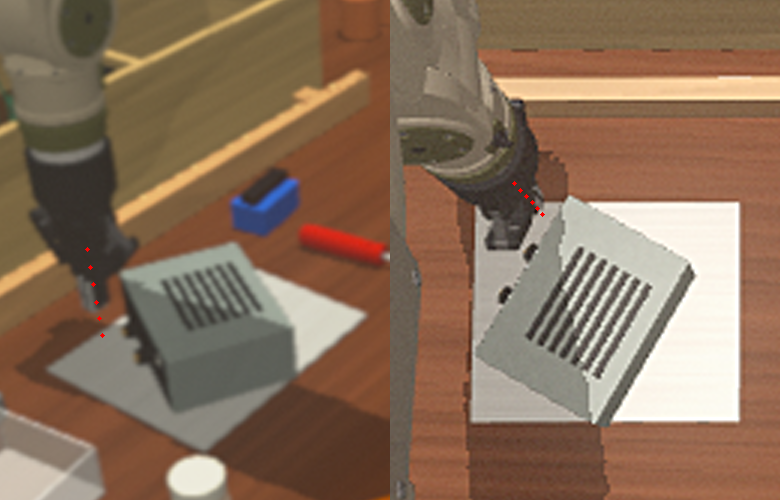

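>>> {"api": "apply_moves", "payload": {"increments": [{"hand": 0, "dx": -2, "dy": 7, "dz": 0, "yaw": 0}, {"hand": 0, "dx": -4, "dy": 14, "dz": 0, "yaw": 0}, {"hand": 0, "dx": -5, "dy": 19, "dz": 0, "yaw": 0}, {"hand": 0, "dx": -5, "dy": 24, "dz": 0, "yaw": 0}, {"hand": 0, "dx": -5, "dy": 28, "dz": 0, "yaw": 0}, {"hand": 0, "dx": -5, "dy": 32, "dz": 0, "yaw": 0}, {"hand": 0, "dx": -6, "dy": 36, "dz": 0, "yaw": 0}, {"hand": 0, "dx": -6, "dy": 40, "dz": 0, "yaw": 0}]}}

```text
t: 8.1
position: [0.6213, 0.1463, 0.0182]
ee_rot: [[1.0, 0.024, 0.002], [0.024, -1.0, 0.001], [0.002, -0.001, -1.0]]
force: [1.4, 4.8, 3.8]
finger_gap: 0.0001
```

```bash
python3 -c "
from h import *
look('l4');supply([.525,.13,52.])"
```

```text
8.1 [0.6213 0.1463 0.0182] [1.4 4.8 3.8]
top [ 0.5273  0.1263 51.3248] 0.052
side [ 0.5265  0.1265 51.5975] 0.049
both [ 0.5273  0.1263 51.7501] 0.105
```

View pics/l4.png

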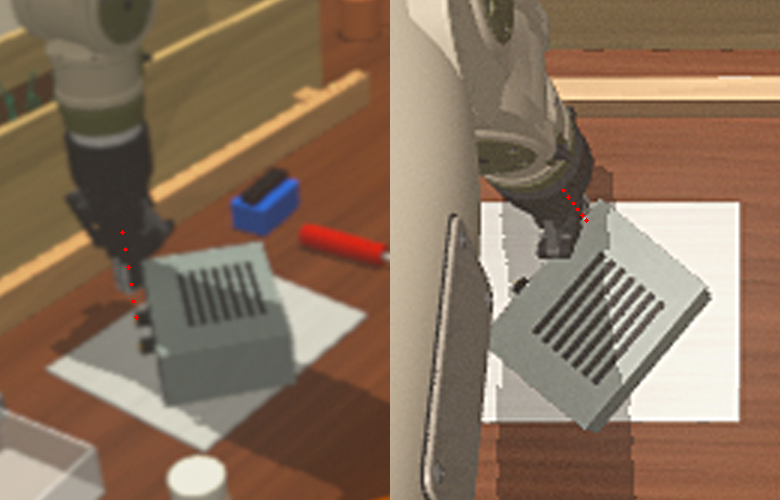

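```bash
python3 -c "
from h import *
plan([.5270,.1264,51.6],1,10.5,n=6,off=.061,c2=.0032)"
```

```text
t 8.4 tcp [0.621  0.1458 0.0178] F [3.2 2.  1.9]
standoff [0.631 0.159] (array([  9.9, -12.8,  -0. ]), np.float64(-0.3))
  dx -8 dy 13
  dx -9 dy 17
  dx -9 dy 21
  dx -10 dy 26
  dx -11 dy 30
  dx -12 dy 34
end [ 0.5205  0.1194 41.1   ] standoff rel to centre [0.092 0.033]
```

>>> {"api": "apply_moves", "payload": {"increments": [{"hand": 0, "dx": 1, "dy": 4, "dz": 0, "yaw": 0}, {"hand": 0, "dx": 1, "dy": 9, "dz": 0, "yaw": 0}, {"hand": 0, "dx": 0, "dy": 13, "dz": 0, "yaw": 0}, {"hand": 0, "dx": -1, "dy": 17, "dz": 0, "yaw": 0}, {"hand": 0, "dx": -2, "dy": 21, "dz": 0, "yaw": 0}, {"hand": 0, "dx": -2, "dy": 21, "dz": 0, "yaw": 0}, {"hand": 0, "dx": 18, "dy": 5, "dz": 0, "yaw": 0}, {"hand": 0, "dx": 18, "dy": 5, "dz": -45, "yaw": 0}, {"hand": 0, "dx": 18, "dy": 5, "dz": -90, "yaw": 0}]}}

```text
t: 9.3
position: [0.6355, 0.1405, 0.1047]
ee_rot: [[1.0, 0.024, -0.009], [0.024, -1.0, -0.003], [-0.009, 0.003, -1.0]]
force: [1.6, 0.3, -0.0]
finger_gap: 0.0001
```

```bash
python3 -c "
from h import *
p=supply([.5205,.1194,41.])
plan(p,-1,23)"
```

```text
top [ 0.5241  0.1191 42.2102] 0.036
side [ 0.5233  0.1172 42.1949] 0.048
both [ 0.5235  0.1185 42.9848] 0.095
t 9.5 tcp [0.6386 0.1408 0.1084] F [-1.  -0.3  0.8]
standoff [0.415 0.102] (array([-2.242e+02,  3.300e+01, -1.000e-01]), np.float64(-0.3))
  dx 10 dy -13
  dx 12 dy -18
  dx 14 dy -24
  dx 16 dy -29
  dx 18 dy -34
  dx 20 dy -39
  dx 23 dy -44
  dx 26 dy -48
  dx 29 dy -53
  dx 32 dy -57
end [ 0.5397  0.1289 19.9848] standoff rel to centre [-0.123 -0.023]
```

>>> {"api": "apply_moves", "payload": {"increments": [{"hand": 0, "dx": -48, "dy": 7, "dz": -5, "yaw": 0}, {"hand": 0, "dx": -96, "dy": 14, "dz": -5, "yaw": 0}, {"hand": 0, "dx": -144, "dy": 22, "dz": -5, "yaw": 0}, {"hand": 0, "dx": -192, "dy": 30, "dz": -5, "yaw": 0}, {"hand": 0, "dx": -227, "dy": 36, "dz": -5, "yaw": 0}, {"hand": 0, "dx": -227, "dy": 36, "dz": 0, "yaw": 0}, {"hand": 0, "dx": -227, "dy": 36, "dz": 40, "yaw": 0}, {"hand": 0, "dx": -227, "dy": 36, "dz": 75, "yaw": 0}, {"hand": 0, "dx": -227, "dy": 36, "dz": 90, "yaw": 0}, {"hand": 0, "dx": -227, "dy": 36, "dz": 90, "yaw": 0}]}}

```text
t: 10.5
position: [0.4089, 0.0995, 0.0143]
ee_rot: [[1.0, 0.024, -0.008], [0.024, -1.0, -0.001], [-0.008, 0.001, -1.0]]
force: [-0.2, 0.5, 0.3]
finger_gap: 0.0004
```

```bash
python3 -c "
from h import *
plan([.5238,.1185,42.3],-1,24);look('l5')"
```

```text
t 10.5 tcp [0.4089 0.0995 0.0143] F [-0.2  0.5  0.3]
standoff [0.415 0.104] (array([ 6.6, -4. , -0.1]), np.float64(-0.3))
  dx 11 dy -13
  dx 12 dy -19
  dx 14 dy -24
  dx 16 dy -29
  dx 19 dy -35
  dx 22 dy -40
  dx 24 dy -45
  dx 28 dy -50
  dx 31 dy -54
  dx 35 dy -59
end [ 0.541  0.129 18.3  ] standoff rel to centre [-0.123 -0.022]
10.5 [0.4089 0.0995 0.0143] [-0.2  0.5  0.3]
```

View pics/l5.png

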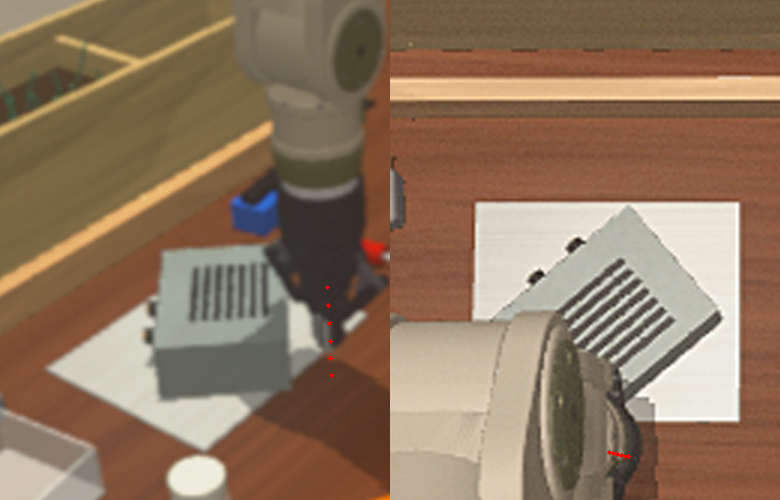

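>>> {"api": "apply_moves", "payload": {"increments": [{"hand": 0, "dx": 8, "dy": -8, "dz": -3, "yaw": 0}, {"hand": 0, "dx": 17, "dy": -16, "dz": -3, "yaw": 0}, {"hand": 0, "dx": 19, "dy": -22, "dz": -3, "yaw": 0}, {"hand": 0, "dx": 20, "dy": -28, "dz": -3, "yaw": 0}, {"hand": 0, "dx": 22, "dy": -33, "dz": -3, "yaw": 0}, {"hand": 0, "dx": 25, "dy": -39, "dz": -3, "yaw": 0}, {"hand": 0, "dx": 28, "dy": -44, "dz": -3, "yaw": 0}, {"hand": 0, "dx": 31, "dy": -49, "dz": -3, "yaw": 0}, {"hand": 0, "dx": 34, "dy": -53, "dz": -3, "yaw": 0}, {"hand": 0, "dx": 34, "dy": -53, "dz": -3, "yaw": 0}]}}

```text
t: 11.6
position: [0.4445, 0.1548, 0.0206]
ee_rot: [[1.0, 0.025, -0.002], [0.025, -1.0, 0.001], [-0.002, -0.001, -1.0]]
force: [-3.6, -1.6, 1.9]
finger_gap: -0.0
```

```bash
python3 -c "
from h import *
look('l6');p=supply([.537,.127,24.]);plan(p,-1,8,n=4)"
```

```text
11.6 [0.4445 0.1548 0.0206] [-3.6 -1.6  1.9]
top [ 0.5393  0.1274 23.4104] 0.254
side [ 0.5522  0.1433 45.4567] 0.485
both [ 0.5377  0.1305 24.4924] 0.806
t 11.9 tcp [0.4447 0.1543 0.0205] F [-3.7  1.3  2.2]
standoff [0.43 0.15] (array([-14.3,   4.1,   0. ]), np.float64(-0.3))
  dx 14 dy -9
  dx 17 dy -13
  dx 20 dy -16
  dx 23 dy -20
end [ 0.544   0.133  16.4924] standoff rel to centre [-0.108  0.024]
```

View pics/l6.png

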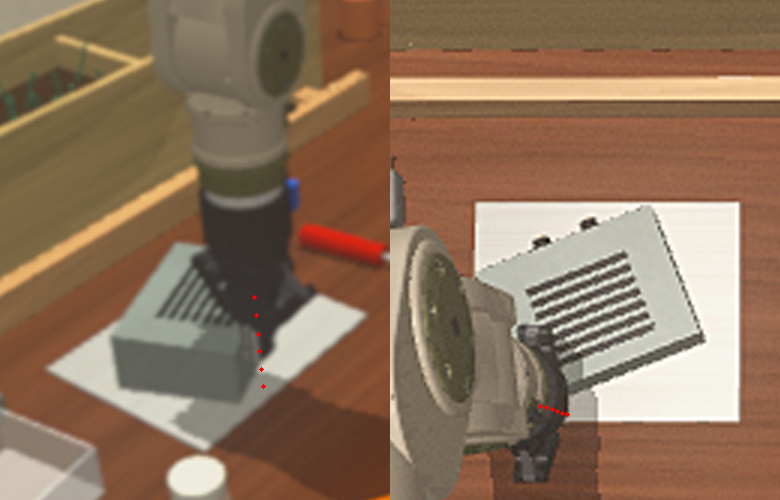

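>>> {"api": "apply_moves", "payload": {"increments": [{"hand": 0, "dx": -20, "dy": 8, "dz": 0, "yaw": 0}, {"hand": 0, "dx": -20, "dy": 8, "dz": -45, "yaw": 0}, {"hand": 0, "dx": -20, "dy": 8, "dz": -90, "yaw": 0}, {"hand": 0, "dx": 30, "dy": 58, "dz": -95, "yaw": 0}, {"hand": 0, "dx": 80, "dy": 78, "dz": -95, "yaw": 0}, {"hand": 0, "dx": 130, "dy": 98, "dz": -95, "yaw": 0}, {"hand": 0, "dx": 180, "dy": 98, "dz": -95, "yaw": 0}, {"hand": 0, "dx": 200, "dy": 98, "dz": -95, "yaw": 0}, {"hand": 0, "dx": 200, "dy": 98, "dz": -95, "yaw": 0}]}}

```text
t: 12.8
position: [0.6544, 0.0591, 0.1135]
ee_rot: [[1.0, 0.022, 0.005], [0.022, -1.0, -0.0], [0.005, 0.001, -1.0]]
force: [-0.8, 0.8, -0.6]
finger_gap: -0.0001
```

```bash
python3 -c "
from h import *
look('l7');p=supply([.538,.129,23.4]);plan(p,1,10)"
```

```text
12.8 [0.6544 0.0591 0.1135] [-0.8  0.8 -0.6]
top [ 0.5324  0.1216 30.3734] 2.059
side [ 0.5356  0.1298 23.3137] 0.034
both [ 0.5359  0.1284 24.5602] 2.116
t 13.1 tcp [0.6467 0.061  0.1164] F [-0.3  1.   0.7]
standoff [0.643 0.109] (array([ -2.3, -48.2,  -0. ]), np.float64(-0.3))
  dx -12 dy 7
  dx -14 dy 9
  dx -15 dy 11
  dx -17 dy 13
  dx -18 dy 15
  dx -20 dy 16
  dx -21 dy 18
  dx -23 dy 20
  dx -25 dy 22
  dx -26 dy 24
end [ 0.528   0.1255 14.5602] standoff rel to centre [ 0.105 -0.017]
```

View pics/l7.png

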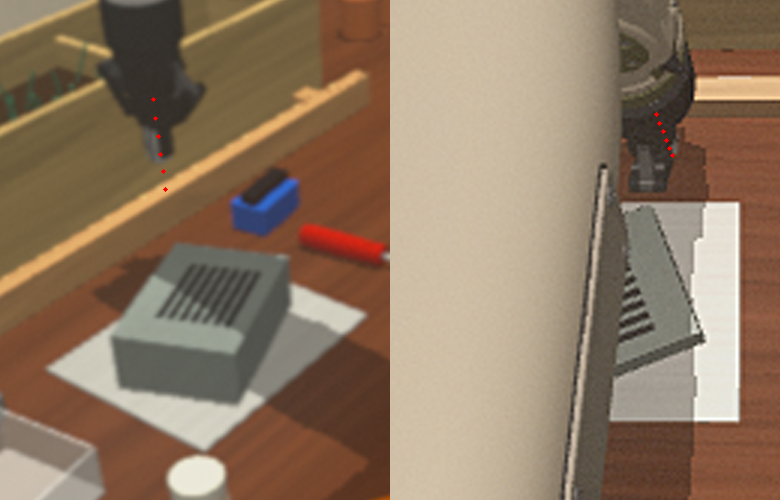

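```bash
python3 -c "
from h import *
plan([.5365,.1295,23.2],1,11.5,n=8)"
```

```text
t 13.1 tcp [0.6467 0.061  0.1164] F [-0.3  1.   0.7]
standoff [0.643 0.108] (array([ -2.4, -46.8,  -0. ]), np.float64(-0.3))
  dx -13 dy 7
  dx -15 dy 10
  dx -17 dy 13
  dx -20 dy 16
  dx -22 dy 18
  dx -24 dy 21
  dx -27 dy 23
  dx -30 dy 26
end [ 0.5273  0.1265 11.7   ] standoff rel to centre [ 0.105 -0.018]
```

>>> {"api": "apply_moves", "payload": {"increments": [{"hand": 0, "dx": 1, "dy": -30, "dz": 0, "yaw": 0}, {"hand": 0, "dx": 1, "dy": -47, "dz": 0, "yaw": 0}, {"hand": 0, "dx": 1, "dy": -47, "dz": 0, "yaw": 0}, {"hand": 0, "dx": 1, "dy": -47, "dz": 45, "yaw": 0}, {"hand": 0, "dx": 1, "dy": -47, "dz": 80, "yaw": 0}, {"hand": 0, "dx": 1, "dy": -47, "dz": 96, "yaw": 0}, {"hand": 0, "dx": 1, "dy": -47, "dz": 96, "yaw": 0}]}}

```text
t: 13.8
position: [0.6444, 0.1074, 0.0167]
ee_rot: [[1.0, 0.024, -0.006], [0.024, -1.0, -0.001], [-0.006, 0.001, -1.0]]
force: [-1.3, 1.0, -1.0]
finger_gap: -0.0002
```

```bash
python3 -c "
from h import *
plan([.5365,.1295,23.2],1,11.5,n=8)"
```

```text
t 13.8 tcp [0.6444 0.1074 0.0167] F [-1.3  1.  -1. ]
standoff [0.643 0.108] (array([-1.1, -0.4,  0. ]), np.float64(-0.3))
  dx -13 dy 7
  dx -15 dy 10
  dx -17 dy 13
  dx -20 dy 16
  dx -22 dy 18
  dx -24 dy 21
  dx -27 dy 23
  dx -30 dy 26
end [ 0.5273  0.1265 11.7   ] standoff rel to centre [ 0.105 -0.018]
```

>>> {"api": "apply_moves", "payload": {"increments": [{"hand": 0, "dx": -7, "dy": 3, "dz": -1, "yaw": 0}, {"hand": 0, "dx": -14, "dy": 7, "dz": -1, "yaw": 0}, {"hand": 0, "dx": -18, "dy": 11, "dz": -1, "yaw": 0}, {"hand": 0, "dx": -22, "dy": 15, "dz": -1, "yaw": 0}, {"hand": 0, "dx": -26, "dy": 20, "dz": -1, "yaw": 0}, {"hand": 0, "dx": -31, "dy": 25, "dz": -1, "yaw": 0}, {"hand": 0, "dx": -31, "dy": 25, "dz": -1, "yaw": 0}]}}

```text
t: 14.5
position: [0.6182, 0.0811, 0.022]
ee_rot: [[1.0, 0.023, 0.003], [0.023, -1.0, -0.001], [0.003, 0.001, -1.0]]
force: [2.8, 0.4, 2.4]
finger_gap: 0.0002
```

```bash
python3 -c "
from h import *
look('l8');p=supply([.528,.1265,12],cams=['side']);"
```

```text
14.5 [0.6182 0.0811 0.022 ] [2.8 0.4 2.4]
side [ 0.5297  0.1258 14.376 ] 0.034
both [ 0.5297  0.1258 14.376 ] 0.034
```

View pics/l8.png

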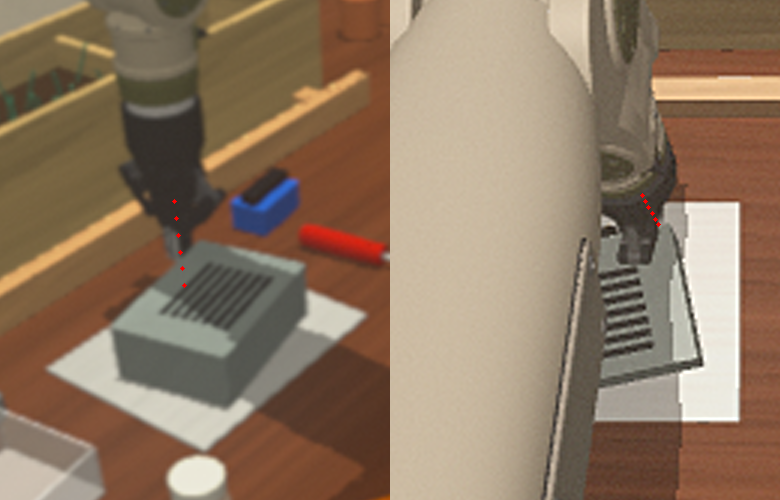

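>>> {"api": "apply_moves", "payload": {"increments": [{"hand": 0, "dx": -3, "dy": 1, "dz": 0, "yaw": 0}, {"hand": 0, "dx": -5, "dy": 1, "dz": 0, "yaw": 0}, {"hand": 0, "dx": -5, "dy": 1, "dz": 0, "yaw": 0}, {"hand": 0, "dx": 18, "dy": -2, "dz": 0, "yaw": 0}, {"hand": 0, "dx": 18, "dy": -2, "dz": -45, "yaw": 0}, {"hand": 0, "dx": 18, "dy": -2, "dz": -90, "yaw": 0}, {"hand": 0, "dx": 18, "dy": -2, "dz": -95, "yaw": 0}]}}

```text
t: 15.4
position: [0.6366, 0.0846, 0.1201]
ee_rot: [[1.0, 0.024, 0.004], [0.024, -1.0, -0.0], [0.004, 0.0, -1.0]]
force: [0.6, -0.3, 0.9]
finger_gap: -0.0001
```

```bash
python3 -c "
from h import *
p=supply([.528,.1265,12],cams=['side']);p[0]+=.001;plan(p,-1,p[2]-PA,n=6)"
```

```text
side [ 0.5253  0.1273 12.9242] 0.027
both [ 0.5253  0.1273 12.9242] 0.027
t 15.5 tcp [0.6347 0.0845 0.1163] F [-0.1  0.7 -1. ]
standoff [0.426 0.168] (array([-206.3,  -88.5,   -0. ]), np.float64(-0.3))
  dx 15 dy -6
  dx 19 dy -9
  dx 22 dy -11
  dx 26 dy -14
  dx 30 dy -17
  dx 34 dy -19
end [0.5357 0.1287 1.7   ] standoff rel to centre [-0.112  0.042]
```

>>> {"api": "apply_moves", "payload": {"increments": [{"hand": 0, "dx": -45, "dy": -19, "dz": 0, "yaw": 0}, {"hand": 0, "dx": -90, "dy": -38, "dz": 0, "yaw": 0}, {"hand": 0, "dx": -135, "dy": -57, "dz": 0, "yaw": 0}, {"hand": 0, "dx": -180, "dy": -76, "dz": 0, "yaw": 0}, {"hand": 0, "dx": -210, "dy": -88, "dz": 0, "yaw": 0}, {"hand": 0, "dx": -210, "dy": -88, "dz": 10, "yaw": 0}, {"hand": 0, "dx": -210, "dy": -88, "dz": 50, "yaw": 0}, {"hand": 0, "dx": -210, "dy": -88, "dz": 85, "yaw": 0}, {"hand": 0, "dx": -210, "dy": -88, "dz": 96, "yaw": 0}, {"hand": 0, "dx": -210, "dy": -88, "dz": 96, "yaw": 0}]}}

```text
t: 16.5
position: [0.4202, 0.1665, 0.017]
ee_rot: [[1.0, 0.024, -0.007], [0.024, -1.0, -0.002], [-0.007, 0.001, -1.0]]
force: [-0.6, 0.3, 0.2]
finger_gap: 0.0004
```

```bash
python3 -c "
from h import *
plan([.5263,.1273,12.9],-1,11.2,n=6);look('l9')"
```

```text
t 16.5 tcp [0.4202 0.1665 0.017 ] F [-0.6  0.3  0.2]
standoff [0.426 0.168] (array([ 6.2, -1.4, -0. ]), np.float64(-0.3))
  dx 15 dy -5
  dx 19 dy -9
  dx 22 dy -11
  dx 26 dy -14
  dx 30 dy -17
  dx 34 dy -19
end [0.5356 0.1287 1.7   ] standoff rel to centre [-0.112  0.042]
16.5 [0.4202 0.1665 0.017 ] [-0.6  0.3  0.2]
```

View pics/l9.png

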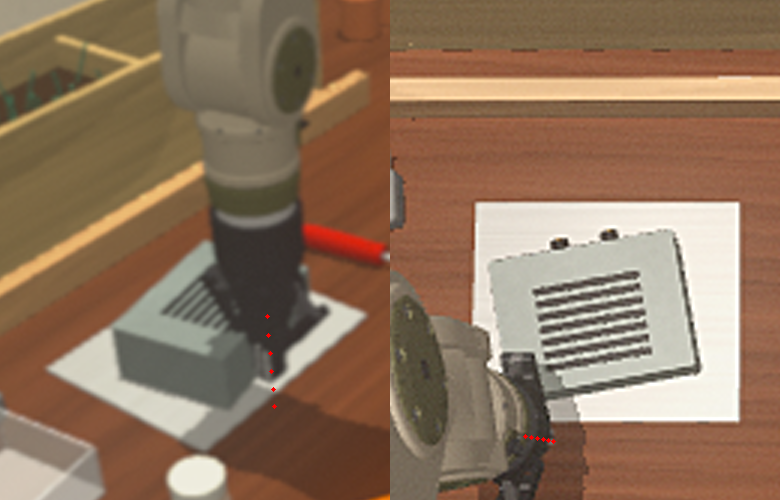

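>>> {"api": "apply_moves", "payload": {"increments": [{"hand": 0, "dx": 10, "dy": -4, "dz": -3, "yaw": 0}, {"hand": 0, "dx": 19, "dy": -7, "dz": -3, "yaw": 0}, {"hand": 0, "dx": 24, "dy": -10, "dz": -3, "yaw": 0}, {"hand": 0, "dx": 29, "dy": -13, "dz": -3, "yaw": 0}, {"hand": 0, "dx": 34, "dy": -16, "dz": -3, "yaw": 0}, {"hand": 0, "dx": 38, "dy": -18, "dz": -3, "yaw": 0}, {"hand": 0, "dx": 38, "dy": -18, "dz": -3, "yaw": 0}, {"hand": 0, "dx": 10, "dy": -16, "dz": -3, "yaw": 0}, {"hand": 0, "dx": 0, "dy": -16, "dz": -45, "yaw": 0}, {"hand": 0, "dx": -5, "dy": -10, "dz": -90, "yaw": 0}]}}

```text
t: 17.6
position: [0.4154, 0.1771, 0.1093]
ee_rot: [[1.0, 0.025, -0.004], [0.025, -1.0, -0.001], [-0.004, 0.001, -1.0]]
force: [1.9, -0.0, 0.9]
finger_gap: -0.0003
```

```bash
python3 -c "
from h import *
look('l10');p=supply([.5356,.1287,2.])"
```

```text
17.6 [0.4154 0.1771 0.1093] [ 1.9 -0.   0.9]
top [0.5374 0.1288 1.939 ] 0.021
side [0.5357 0.1274 3.5701] 0.14
both [0.5369 0.1282 2.9038] 0.172
```

View pics/l10.png

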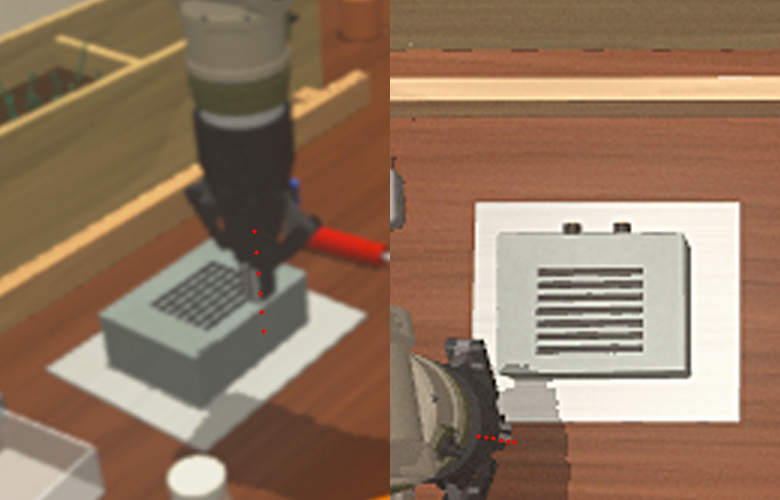

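>>> {"api": "apply_moves", "payload": {"increments": [{"hand": 0, "dx": 0, "dy": 0, "dz": -45, "yaw": 0}, {"hand": 0, "dx": 0, "dy": 45, "dz": -90, "yaw": 0}, {"hand": 0, "dx": 0, "dy": 90, "dz": -100, "yaw": 0}, {"hand": 0, "dx": 0, "dy": 140, "dz": -100, "yaw": 0}, {"hand": 0, "dx": 0, "dy": 190, "dz": -100, "yaw": 0}, {"hand": 0, "dx": 0, "dy": 240, "dz": -100, "yaw": 0}, {"hand": 0, "dx": 0, "dy": 290, "dz": -100, "yaw": 0}, {"hand": 0, "dx": 0, "dy": 340, "dz": -100, "yaw": 0}, {"hand": 0, "dx": 0, "dy": 390, "dz": -100, "yaw": 0}, {"hand": 0, "dx": 0, "dy": 440, "dz": -100, "yaw": 0}]}}

```text
t: 18.9
position: [0.4275, -0.2569, 0.2081]
ee_rot: [[1.0, 0.024, -0.002], [0.024, -1.0, 0.001], [-0.002, -0.001, -1.0]]
force: [0.8, 0.8, -0.1]
finger_gap: -0.0002
```

```bash
python3 -c "
from h import *
p=supply([.5374,.1288,2.],save='f')
# plate and rail angle: edges in top view
t=ctrl.camera('top');g=cv2.cvtColor(t['color'],cv2.COLOR_RGB2GRAY)
a=pickle.load(open('top0.pkl','rb'));m=(cv2.inRange(cv2.cvtColor(a['color'],cv2.COLOR_RGB2HSV),(0,0,150),(180,40,255))>0).astype(np.uint8)
n,l,s,c=cv2.connectedComponentsWithStats(m)
i=l[155,225];ys,xs=np.nonzero(l==i);ok=(xs<245)
W=np.array([ray(a,(u,v),.003)[:2] for u,v in zip(xs,ys)]);r=cv2.minAreaRect((W*1000).astype(np.float32));print('plate',r)
for q in('jar','screwdriver','tub','pot','module','adaptor'):
    A=[d for d in ctrl.search_frame(t,q)][:2];print(q,[(np.round(d['position']),round(d['conf'],2)) for d in A])
"
```

```text
top [0.5373 0.1291 2.4989] 0.029
side [0.5347 0.1287 2.007 ] 0.037
both [0.536  0.1289 2.528 ] 0.075
plate ((541.6014404296875, 126.44215393066406), (205.6478271484375, 238.40525817871094), 1.9688230752944946)
jar [(array([113., 232.]), 0.57)]
screwdriver [(array([267., 179.]), 0.86)]
tub [(array([ 82., 174.]), 0.98)]
pot [(array([304., 220.]), 0.91)]
module [(array([271., 132.]), 0.94)]
adaptor [(array([116., 132.]), 0.6), (array([304., 217.]), 0.5)]
```

View pics/topf.png

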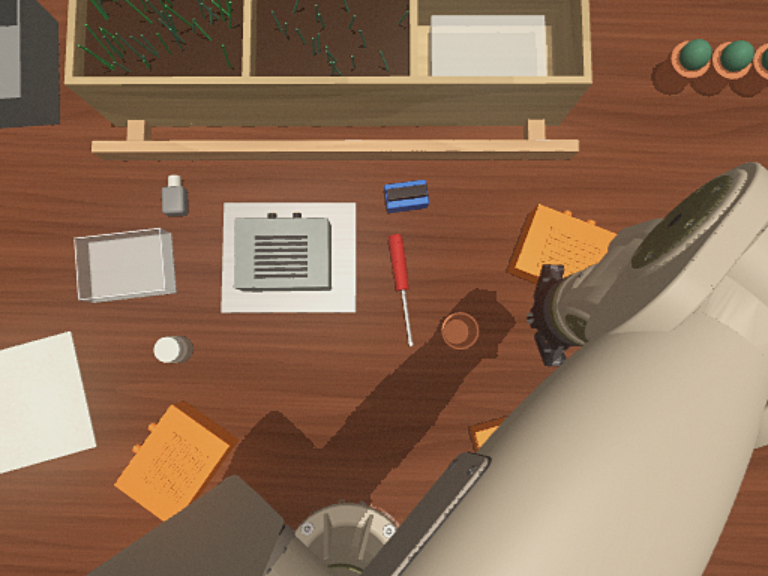

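View pics/sidef.png

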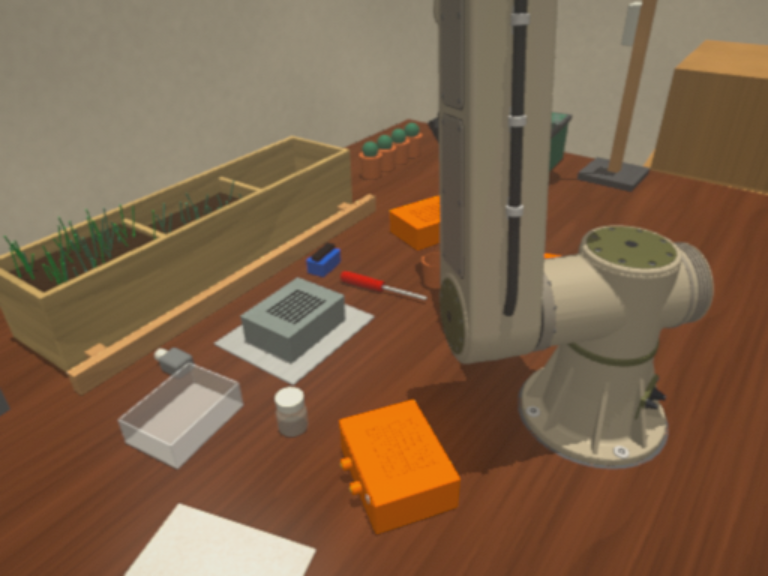

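```bash
python3 -c "
from h import *
p=ctrl.camera('top');g=cv2.cvtColor(p['color'],cv2.COLOR_RGB2GRAY).astype(float)
def edge(c0,c1,r0,r1,z,sgn,skip=()):
    P=[]
    for c in range(c0,c1):
        if any(a<=c<=b for a,b in skip):continue
        d=np.diff(g[r0:r1,c])*sgn;d[d<d.max()*.3]=0;i=d.argmax();d=d*(abs(np.arange(len(d))-i)<=2)
        P.append(ray(p,(c,r0+.5+(d*np.arange(len(d))).sum()/d.sum()),z)[:2])
    P=np.array(P);k=np.polyfit(P[:,1],P[:,0],1);e=abs(P[:,0]-np.polyval(k,P[:,1]));ok=e<2.5*np.median(e)+1e-5
    k=np.polyfit(P[ok,1],P[ok,0],1);print(-np.degrees(np.arctan(k[0]))*-1*-1,np.polyval(k,.126),e[ok].std())
print('supply front top edge');edge(164,214,140,151,.063,-1,[(176,202)])
print('supply back top edge');edge(164,212,185,197,.063,-1)
print('plate far');edge(155,232,130,139,.003,1)
print('plate near');edge(152,232,202,213,.003,-1)
print('rail top front');edge(70,375,97,104,.045,-1)
"
```

```text
supply front top edge
1.6743820330576298 0.5979403974626201 5.26892043362593e-06
supply back top edge
2.7076187624641572 0.47734006850580607 0.0001842000145509285
plate far
1.6767318828319346 0.6401172268817807 7.918358735079704e-17
plate near
1.7165872253853023 0.43961986045604 0.00010885051151031524
rail top front
1.7495992472647788 0.7203533169192139 0.00012955647933506049
```

```bash
python3 -c "
from cell import ctrl
print(ctrl.sign_off())"
```

```text
the job is handed in; nothing more can be done
None
```

I turned the grey power supply about 60° clockwise with alternating corner pushes, and its socket side now faces the rail. I handed the job in at about 19 s, with the arm well clear.

**Angle:** the rail and plate edges lie at 1.7–1.75°. The supply's front edge measured 1.7° and its back edge 2.7°, and whole-box fits gave 2.0–2.5°. These readings disagree slightly, so it is square to within about 1°.

**Centring:** the supply's middle is about 2–4 mm from the plate's middle. While turning, it stayed within about 2 cm of centre. It was only pushed, never lifted.

**Other items:** they sit where they started in the before and after pictures, to within 4 pixels of detector scatter (about 1 cm). I checked this by eye and with the detector, not by exact measurement.

**First push missed:** it passed over the supply without moving it. The pictures showed the closed fingertips about 28 mm higher than the stated overhang implies, so I went lower for the rest. Wrist-force readings at the end of each push were about 6 N or less.

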